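# Rub down the scale strip on the vial tray

## Task

The scale strip on the grey vial tray has just been laid on its sticky foam bed and must be rubbed down: close the gripper, come down with the closed fingertips on the middle of the strip's green end, press gently so that the foam gives a few millimetres (not squashed flat), and run the fingertips along the row of ticks to the middle of the orange end, without lifting off on the way and coming down nowhere else on the strip. Finish there, with the fingertips still pressing gently on the orange end; grip and lift nothing, do not shift the tray, and leave the vials and everything else on the bench as they are.

Things in the scene. Friction and masses are not known exactly. Their poses are not given: they have to be found in the camera images.
- strip (a joint): how far the whole scale strip is pressed down into its foam bed, m: 0 = untouched, grows downward, stop at 0.010. The strip stays level and sinks as one piece wherever it is pressed; the foam springs it back when let go. It takes about 1.2 N per mm (about 0.6 N to start it, 4 N at 3 mm, 10 N at 8 mm).
- green_top (a point): point on the top face of the strip in the middle of its green end, 18 mm from the tip of that end. Untouched, the strip's top is 30 mm above the table; the strip is 208 mm long, 28 mm wide and always level. Axes: x runs along the strip from the green to the orange end, y across it towards the vials, z up.
- mid_top (a point): point on the top face at the middle of the strip, at the long tick; the white part with black ticks runs 68 mm either way from here. Same axes; 85 mm from green_top and from orange_top.
- orange_top (a point): point on the top face of the strip in the middle of its orange end, 18 mm from the tip of that end. Same axes.
- green_end: the green end piece of the strip, 36 x 28 x 3 mm, flush with the white part; origin at the centre of its underside, 3 mm below its top face. Axes as the strip's.
- scale: the white middle piece of the strip with a row of black ticks, 136 x 28 x 3 mm; origin at the centre of its underside, 3 mm below its top face. Axes as the strip's.
- orange_end: the orange end piece of the strip, 36 x 28 x 3 mm, flush with the white part; origin at the centre of its underside, 3 mm below its top face. Axes as the strip's.
- tray: loose grey plastic tray, 280 x 150 mm, deck 13 mm thick (rims to 19 mm), about 1.8 kg, lying on the bench; origin at the centre of its underside; x runs along the strip from green to orange. The strip lies lengthwise, its centre line 37 mm to the -y side of the origin, on a 13 mm dark blue foam bed; vials stand on the +y side. It may lie at any yaw.
- vial_a: loose amber vial with a blue cap, 25 mm across, 46 mm tall, standing on the tray deck about 70 mm from the strip's centre line; origin at the centre of its underside. Leave alone.
- vial_b: loose amber vial with a white cap, 25 mm across, 46 mm tall, standing on the tray deck about 70 mm from the strip's centre line; origin at the centre of its underside. Leave alone.
- vial_c: loose amber vial with a black cap, 25 mm across, 46 mm tall, standing on the tray deck about 70 mm from the strip's centre line; origin at the centre of its underside. Leave alone.
- bottle: loose amber bottle, 68 mm across, 140 mm tall, left side of the bench; origin at the centre of its underside. Leave alone.
- beaker: loose clear beaker, 70 mm across, 85 mm tall, right side of the bench; origin at the centre of its underside. Leave alone.
- tip_box: loose yellow pipette-tip box, 85 x 120 x 58 mm, right side; origin at the centre of its underside. Leave alone.
- dishes: loose stack of two culture dishes, 90 mm across, 29 mm tall, left side; origin at the centre of its underside. Leave alone.

How it is judged (in metres and radians):
On the way, in this order (a step that is already met when the one before it is completed fails the run):
1. the fingertips press the green end at least 1 mm into the foam (contact force between green_end and the fingers above 0.2 N and x of the grasp point in the frame of mid_top below -0.06 m and value of joint strip above 0.001 m and y of the grasp point in the frame of mid_top between -0.025 and 0.025 m), for 0.1 s.
2. the fingertips, pressing at least 1 mm, pass the first third of the white scale (x of the grasp point in the frame of mid_top between -0.06 and -0.03 m and contact force between scale and the fingers above 0.2 N and value of joint strip above 0.001 m and y of the grasp point in the frame of mid_top between -0.025 and 0.025 m), for 0.02 s.
3. the fingertips, pressing at least 1 mm, pass the middle of the white scale (x of the grasp point in the frame of mid_top between -0.015 and 0.015 m and contact force between scale and the fingers above 0.2 N and value of joint strip above 0.001 m and y of the grasp point in the frame of mid_top between -0.025 and 0.025 m), for 0.02 s.
4. the fingertips, pressing at least 1 mm, pass the last third of the white scale (x of the grasp point in the frame of mid_top between 0.03 and 0.06 m and contact force between scale and the fingers above 0.2 N and value of joint strip above 0.001 m and y of the grasp point in the frame of mid_top between -0.025 and 0.025 m), for 0.02 s.
5. the fingertips press the orange end at least 1 mm into the foam (contact force between orange_end and the fingers above 0.2 N and x of the grasp point in the frame of mid_top above 0.067 m and value of joint strip above 0.001 m and y of the grasp point in the frame of mid_top between -0.025 and 0.025 m), for 0.2 s.
At the end, for the whole second after the job is handed in: Closed fingertips rest on the orange end, within 20 mm of its middle along the strip and 25 mm across, pressing the strip 1 to 8 mm into the foam; the tray is within 15 mm, and each vial and other bystander within 20 mm, of where it started, upright (all of step 5 and x of the grasp point in the frame of mid_top below 0.107 m and value of joint strip below 0.008 m and distance of tray from where it was at the start of the episode below 0.015 m and not (distance of vial_a from where it was at the start of the episode above 0.02 m or angle between vial_a's own z axis and vertical above 0.35 rad) and not (distance of vial_b from where it was at the start of the episode above 0.02 m or angle between vial_b's own z axis and vertical above 0.35 rad) and not (distance of vial_c from where it was at the start of the episode above 0.02 m or angle between vial_c's own z axis and vertical above 0.35 rad) and not (distance of bottle from where it was at the start of the episode above 0.02 m or angle between bottle's own z axis and vertical above 0.35 rad) and not (distance of beaker from where it was at the start of the episode above 0.02 m or angle between beaker's own z axis and vertical above 0.35 rad) and not (distance of tip_box from where it was at the start of the episode above 0.02 m or angle between tip_box's own z axis and vertical above 0.35 rad) and not (distance of dishes from where it was at the start of the episode above 0.02 m or angle between dishes's own z axis and vertical above 0.35 rad)); the arm keeps its last pose, push and grip.
It fails at once if the strip is pressed more than 8 mm (foam squashed flat) (value of joint strip above 0.008 m).
It fails at once if the fingertips are off the strip while close over its white middle part (lifted off on the way, or came down elsewhere than the green end) (x of the grasp point in the frame of mid_top between -0.05 and 0.05 m and y of the grasp point in the frame of mid_top between -0.02 and 0.02 m and z of the grasp point in the frame of mid_top below 0.028 m and value of joint strip below 0.0004 m).
It fails at once if the tray is lifted, tipped or shifted more than 15 mm (distance of tray from where it was at the start of the episode above 0.015 m or angle between tray's own z axis and vertical above 0.1 rad).
It fails at once if a vial is lifted, moved more than 20 mm or tipped ((distance of vial_a from where it was at the start of the episode above 0.02 m or angle between vial_a's own z axis and vertical above 0.35 rad) or (distance of vial_b from where it was at the start of the episode above 0.02 m or angle between vial_b's own z axis and vertical above 0.35 rad) or (distance of vial_c from where it was at the start of the episode above 0.02 m or angle between vial_c's own z axis and vertical above 0.35 rad)).
It fails at once if another bystander is lifted, moved more than 20 mm or tipped ((distance of bottle from where it was at the start of the episode above 0.02 m or angle between bottle's own z axis and vertical above 0.35 rad) or (distance of beaker from where it was at the start of the episode above 0.02 m or angle between beaker's own z axis and vertical above 0.35 rad) or (distance of tip_box from where it was at the start of the episode above 0.02 m or angle between tip_box's own z axis and vertical above 0.35 rad) or (distance of dishes from where it was at the start of the episode above 0.02 m or angle between dishes's own z axis and vertical above 0.35 rad)).
It also fails if it takes over 40 s, if anything falls off the work surface, if the arm or the gripper's body presses on something with over 40 N, if the wrist force passes 120 N, or if a joint passes its speed limit or range.

## Robot

A 6-joint arm with a two-finger parallel gripper is mounted at the origin on the work surface. World frame = base frame: x ahead of the robot, y to its left, z up, the work surface at z = 0. Lengths are in mm, angles in rad, forces in N, time in s.
With the tool pointing down it reaches from about 350 to 775 mm from the base axis. Payload 7.3 kg.
Tool frame: the origin (TCP) lies midway between the tips of the shut fingers; the grasp point (between the pads) lies 19 mm behind it (bot.tcp_to_grasp is the distance from the TCP to the grasp point, in mm); z points along the fingers, y is the line along which they close (so a half turn about z gives the same grasp; the last joint's range is limited). The gripper opens to 92 mm and grips with 3 to 60 N. Pads are 19 mm wide; open, the fingers measure 130 mm over their backs; the gripper's body (75 mm by 190 mm) begins 47 mm behind the grasp point.
Start: joints at [-1.441, 0.342, 1.524, -0, 1.275, -0.146], TCP at [142.988, -505.172, 226.741] pointing down, gripper open.
Joint ranges: [-2.53, 2.53], [-0.77, 2.02], [0.04, 2.7], [-1, 4.14], [0.28, 2.66], [-3.11, 3.11]. Speed limits (rad/s): [2.57, 2.57, 3.14, 3.14, 3.14, 3.14].

## Interface

Orientations are given as [roll, pitch, yaw] about the fixed x, y, z axes, in that order (R = Rz(yaw) Ry(pitch) Rx(roll)).
In Python, from plant import bot, viewer gives the robot as it stands. The module is installed in compiled form; this text tells all that it offers.
- The arm moves only by the shell command python3 -m handwheel 'ROWS'. ROWS is text: rows parted by semicolons, each of 7 numbers parted by spaces: the shift along the tool's x, y, z scaled (see below), then the turn, a rotation vector about the tool's x, y, z scaled (see below), then the opening, from -1 (shut) to 1 (fully open), so that 0 is half open. In form: tx ty tz rx ry rz gripper; .... A call has 1 to 8 rows; each row is the pose to reach, as a shift and turn from the pose commanded when the call began, along the tool's axes at that moment, turning the shorter way round; what a row does not reach only later rows make up. The controller multiplies each number of a shift by 10 cm and each number of a turn by pi rad. A row lasts 1/12 s, in which the tool goes at most 41.7 mm and 7.16 degrees, less where a joint would pass 70% of its speed; a pose out of reach is approached as far as the arm can. A call with a number of a shift or a turn outside -1 to 1 is refused whole. A call with a gripper value outside its range is refused whole. The fingers move at their own pace and stop on an object; the grip force is fixed at half the most. Time passes only in rows, so rows that repeat a pose let the fingers close. It gives the time, the measured TCP pose, the force, the opening and the grip force at its end, in the units of the state.
- bot.get_obs(): the state, without advancing time (a new reading comes with each control period).
- viewer.capture(name): name is "side" or "top" or "wrist"; returns a dict with "frame" (420x560x3 uint8, red, green, blue), "fov_y" (degrees; the focal length in pixels is half the picture's height over the tangent of half this angle, whatever the lens; pixels are square), "cx", "cy" (the principal point, pixels), "T" (4x4, takes a point from camera to world coordinates). Camera axes: x right, y down, z forward; pixel columns grow to the right and rows downward; lengths in mm; the calibration is good to about 2 mm. A picture is of the moment at which its call begins. There is no depth.
- bot.close_job(): hands the job in; it is judged then, once.
Trained networks look in a picture, given as the dict that the camera call returned (one of the last four; its "shot" number tells which), for a name from the list of things; names that differ only in an ending like _2 or _b are one class to them, and where a whole thing is asked for, a point or a joint stands for the part that bears it (a point fixed in the world has none). Each returns a list of dicts, best first, with "score" (0 to 1); they miss things now and then, are a little off and sometimes report something else, mostly with a low value. They report only what shows in the picture. A call takes as long as a camera call.
- viewer.recognise(target, picture): "centre" ([column, row] in pixels, amid what is visible of it).
- viewer.cut_out(target, picture): "pixels" (420x560 bool, what is visible of it) and "centre" ([column, row] in pixels, amid what is visible of it).
The state is a dict: "time": time; "joint_positions": joint angles; "dq": joint speeds; "tau": joint torques, N m; "tool_pos": TCP position; "tcp_rot": TCP orientation; "contact_force": force on the tool from outside, world axes, zero at the start; "moment": the same for the moment, N m; "grip_width": finger opening in mm; "finger_force": force on a finger pad.
Only numpy, scipy, OpenCV 4.12 (cv2) and the standard library are available. Lean on these libraries where they do the work, as an engineer would, in place of code of your own. Each camera call takes 0.05 s, during which the arm holds its last target. There are 200 camera calls.

## Working session

There is one attempt and no reset: what is moved stays moved. The work goes in short steps, Python scripts to look and compute and a shell command to move; the robot and the scene stay as the last step left them, time stands still between calls to the robot, and variables do not carry over. Pictures are saved under pics/ and viewed, at most 10 in all, crops included, and the job is handed in when it is done.

```bash
mkdir -p pics; cat > h.py <<'E'
import numpy as np, cv2
from plant import bot, viewer
def ray(p,uv):
    h,w=p["frame"].shape[:2]; f=h/2/np.tan(np.radians(p["fov_y"])/2)
    d=np.array([(uv[0]-p["cx"])/f,(uv[1]-p["cy"])/f,1]); T=np.array(p["T"])
    return T[:3,3],T[:3,:3]@d
def hit(p,uv,z):
    o,d=ray(p,uv); return o+d*(z-o[2])/d[2]
def save(p,n): cv2.imwrite(f"pics/{n}.png",p["frame"][:,:,::-1])
E
python3 - <<'E'
from h import *
o=bot.get_obs(); print(o["time"],o["tool_pos"],o["tcp_rot"],o["contact_force"],o["grip_width"])
for n in("top","side"):
    p=viewer.capture(n); save(p,n+"0"); print(n,np.array(p["T"])[:3,3])
    for t in("green_end","scale","orange_end","tray","vial_a","vial_b","vial_c","bottle","beaker","tip_box","dishes"):
        r=viewer.cut_out(t,p)
        for q in r[:2]: print(t,round(q["score"],2),np.round(q["centre"]),np.round(hit(p,q["centre"],30 if t in("green_end","scale","orange_end") else 13)),q["pixels"].sum())
E
```

```text
0.0 [ 142.94675669 -504.72720382  226.03301718] [-3.14002190e+00 -2.22483087e-04  2.75825461e-01] [-0.26999419  0.38691976 -0.32438482] 91.76918733749059
top [ 462.4784851     8.83912802 1228.29669048]
green_end 0.7 [266. 229.] [477.  20.  30.] 188
scale 0.86 [273. 190.] [565.   2.  30.] 731
orange_end 0.77 [280. 157.] [641. -14.  30.] 181
tray 0.56 [256. 192.] [562.  40.  13.] 7713
vial_a 0.53 [245. 191.] [566.  66.  13.] 112
vial_a 0.51 [250. 151.] [658.  53.  13.] 107
vial_b 0.53 [245. 191.] [566.  66.  13.] 112
vial_b 0.51 [250. 151.] [658.  53.  13.] 107
vial_c 0.53 [245. 191.] [566.  66.  13.] 112
vial_c 0.51 [250. 151.] [658.  53.  13.] 107
bottle 0.85 [109. 232.] [473. 378.  13.] 1053
beaker 0.97 [466. 254.] [ 416. -440.   13.] 1051
beaker 0.6 [250. 151.] [658.  54.  13.] 119
tip_box 0.81 [435. 171.] [ 606. -376.   13.] 2345
dishes 0.65 [103. 151.] [662. 394.  13.] 1375
side [-146.45855021  907.15804776  671.54090842]
green_end 0.55 [299. 236.] [475.  29.  30.] 70
scale 0.6 [282. 227.] [541.  16.  30.] 341
orange_end 0.64 [258. 214.] [643.  -1.  30.] 67
tray 0.68 [271. 237.] [550.  54.  13.] 2789
vial_a 0.69 [285. 243.] [502.  55.  13.] 200
vial_a 0.51 [261. 228.] [601.  36.  13.] 145
vial_b 0.69 [285. 243.] [502.  55.  13.] 200
vial_b 0.51 [261. 228.] [601.  36.  13.] 145
vial_c 0.69 [285. 243.] [502.  55.  13.] 200
vial_c 0.51 [261. 228.] [601.  36.  13.] 145
bottle 0.68 [204. 293.] [518. 334.  13.] 1879
tip_box 0.95 [337. 179.] [ 609. -375.   13.] 987
dishes 0.78 [136. 278.] [684. 392.  13.] 532
```

View pics/top0.png

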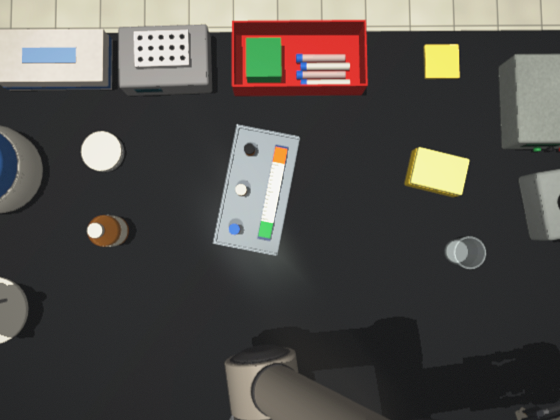

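View pics/side0.png

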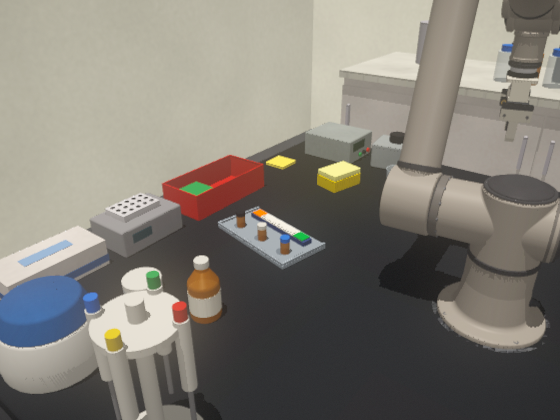

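The top view shows the strip running from green at (266,229) to orange at (280,157), a yaw of about -0.20 rad, with the vials on its left. The side view agrees with this. I'll close the gripper, move over the strip at height and turn to line up.

```bash
for i in 1; do python3 -m handwheel '0.31 -0.28 0 0 0 0 -1; 0.62 -0.55 0 0 0 0 -1; 0.93 -0.83 0 0 0 0 -1; 0.93 -0.83 0 0 0 0 -1'
python3 -m handwheel '0.31 -0.28 0 0 0 0 -1; 0.62 -0.55 0 0 0 0 -1; 0.93 -0.83 0 0 0 0 -1; 0.93 -0.83 0 0 0 0 -1'; done
python3 -m handwheel '0.31 -0.28 0 0 0 0 -1; 0.62 -0.55 0 0 0 0 -1; 0.93 -0.83 0 0 0 0 -1; 0.93 -0.83 0 0 0 0 -1'
python3 -m handwheel '0.31 -0.28 0 0 0 0 -1; 0.62 -0.55 0 0 0 0 -1; 0.93 -0.83 0 0 0 0 -1; 0.93 -0.83 0 0 0 0 -1'
python3 -m handwheel '0.31 -0.28 0 0 0 0 -1; 0.62 -0.55 0 0 0 0 -1; 0.92 -0.82 0 0 0 0 -1; 0.92 -0.82 0 0 0 0 -1'
python3 -m handwheel '0 0 0 0 0 0.03 -1; 0 0 0 0 0 0.06 -1; 0 0 0 0 0 0.09 -1; 0 0 0 0 0 0.12 -1; 0 0 0 0 0 0.153 -1; 0 0 0 0 0 0.153 -1; 0 0 0 0 0 0.153 -1'
python3 - <<'E'
from h import *
o=bot.get_obs(); print(o["time"],o["tool_pos"],o["tcp_rot"],o["contact_force"],o["grip_width"])
for n in("wrist",):
    p=viewer.capture(n); save(p,n+"1"); print(n,np.array(p["T"])[:3,3])
    for t in("green_end","scale","orange_end","vial_a"):
        for q in viewer.cut_out(t,p)[:3]: print(t,round(q["score"],2),np.round(q["centre"]),np.round(hit(p,q["centre"],30 if t!="vial_a" else 59),1),q["pixels"].sum())
E
```

```text
time: 1.53
tool_pos: [212.3, -394.4, 226.7]
tcp_rot: [-3.139, -0.002, 0.279]
contact_force: [0.3, -0.3, -0.0]
grip_width: 69.6
finger_force: 0.0
time: 1.87
tool_pos: [279.1, -289.2, 226.8]
tcp_rot: [-3.139, -0.002, 0.281]
contact_force: [-0.8, 1.3, -0.3]
grip_width: 42.7
finger_force: 0.0
time: 2.2
tool_pos: [346.2, -184.1, 226.9]
tcp_rot: [-3.14, -0.002, 0.283]
contact_force: [-0.9, 0.2, -0.1]
grip_width: 16.4
finger_force: 0.0
time: 2.53
tool_pos: [413.2, -79.4, 226.9]
tcp_rot: [-3.14, -0.002, 0.282]
contact_force: [-0.7, -1.2, 0.1]
grip_width: 0.4
finger_force: 0.0
time: 2.87
tool_pos: [479.5, 23.8, 226.7]
tcp_rot: [-3.14, -0.003, 0.28]
contact_force: [-1.2, -0.7, 0.2]
grip_width: 0.6
finger_force: 0.0
time: 3.45
tool_pos: [476.7, 18.8, 226.7]
tcp_rot: [3.141, -0.0, -0.202]
contact_force: [-0.0, -0.4, 0.4]
grip_width: 0.2
finger_force: 0.0
3.45 [476.69284341  18.8215508  226.70007555] [ 3.14131266e+00 -1.91672639e-05 -2.02397455e-01] [-0.02649089 -0.42438354  0.41642314] 0.19758781878119708
wrist [556.33310992   2.77672776 383.96580875]
green_end 0.93 [278. 175.] [477.5  21.6  30. ] 1081
scale 0.56 [279.  74.] [566.4   1.9  30. ] 5064
orange_end 0.53 [278.  94.] [549.5   6.5  30. ] 6088
vial_a 0.75 [197.  92.] [565.2  70.8  59. ] 899
vial_a 0.7 [206. 192.] [481.5  85.8  59. ] 887
```

View pics/wrist1.png

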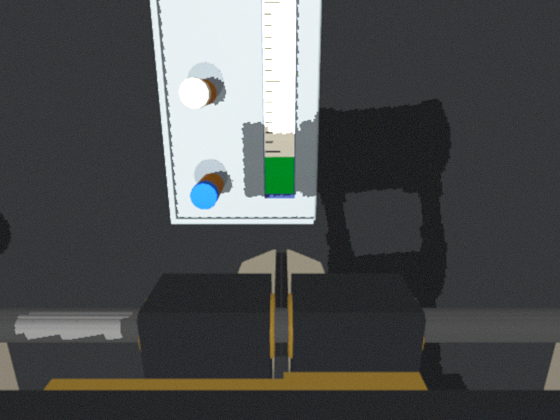

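The wrist view shows the green end centred at about (279.5,176) and the strip parallel to the tool's x axis. The fingertips are about 1.5 mm to one side of the centre line. I'll come down.

```bash
python3 -m handwheel '0 -0.015 0.35 0 0 0 -1; 0 -0.015 0.7 0 0 0 -1; 0 -0.015 1 0 0 0 -1; 0 -0.015 1 0 0 0 -1; 0 -0.015 1 0 0 0 -1'
python3 -m handwheel '0 0 0.3 0 0 0 -1; 0 0 0.6 0 0 0 -1; 0 0 0.8 0 0 0 -1; 0 0 0.85 0 0 0 -1; 0 0 0.85 0 0 0 -1; 0 0 0.85 0 0 0 -1'
python3 - <<'E'
from h import *
for n in("top","wrist"):
    p=viewer.capture(n); save(p,n+"2")
    for t in("green_end","scale","orange_end"):
        for q in viewer.cut_out(t,p)[:1]:
            u=q["pixels"].nonzero(); print(n,t,round(q["score"],2),np.round(q["centre"]),np.round(hit(p,q["centre"],30),1),q["pixels"].sum())
E
```

```text
time: 4.12
tool_pos: [476.4, 21.1, 126.2]
tcp_rot: [3.141, 0.003, -0.204]
contact_force: [0.9, 0.8, 0.6]
grip_width: 0.3
finger_force: 0.0
time: 4.62
tool_pos: [478.6, 20.8, 43.5]
tcp_rot: [-3.141, -0.003, -0.205]
contact_force: [0.5, 0.0, -0.7]
grip_width: 0.7
finger_force: 0.0
top scale 0.94 [274. 180.] [587.6  -1.4  30. ] 472
top orange_end 0.61 [280. 159.] [636.6 -14.2  30. ] 205
wrist green_end 0.95 [286. 240.] [487.1  16.8  30. ] 1461
wrist scale 0.78 [281. 109.] [548.1   6.3  30. ] 14616
```

View pics/wrist2.png

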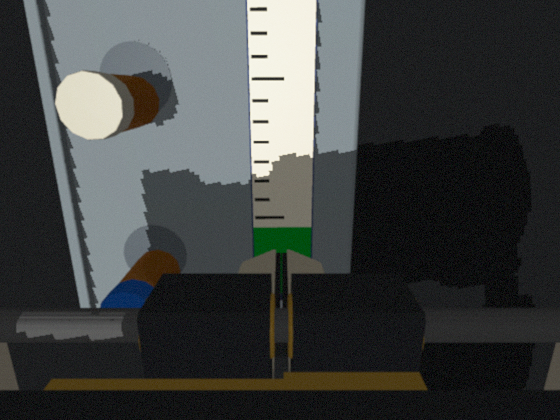

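The wrist view shows the fingers over the green end, with the strip centred at about column 282 and the green/white joint at row 228. Now I'll make gentle contact.

```bash
python3 -m handwheel '0 0 0.05 0 0 0 -1; 0 0 0.09 0 0 0 -1; 0 0 0.12 0 0 0 -1; 0 0 0.13 0 0 0 -1; 0 0 0.14 0 0 0 -1; 0 0 0.14 0 0 0 -1'
```

```text
time: 5.52
tool_pos: [476.8, 21.0, 27.5]
tcp_rot: [3.141, 0.001, -0.205]
contact_force: [-1.5, 0.8, 3.7]
grip_width: 0.2
finger_force: 1.9
```

```bash
python3 -m handwheel '0 0 0.01 0 0 0 -1; 0 0 0.01 0 0 0 -1; 0.05 0 0.01 0 0 0 -1; 0.12 0 0.01 0 0 0 -1; 0.19 0 0.01 0 0 0 -1; 0.26 0 0.01 0 0 0 -1; 0.33 0 0.01 0 0 0 -1; 0.4 0 0.01 0 0 0 -1'
python3 - <<'E'
from h import *
p=viewer.capture("wrist"); save(p,"wrist3")
E
```

```text
time: 6.18
tool_pos: [517.0, 12.7, 26.7]
tcp_rot: [3.142, 0.0, -0.205]
contact_force: [-4.1, 0.7, 4.2]
grip_width: 0.3
finger_force: 2.5
```

View pics/wrist3.png

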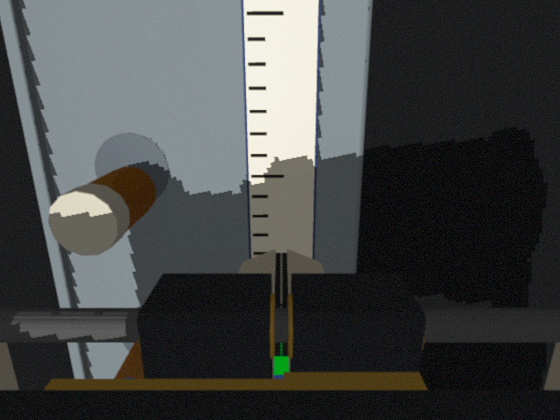

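The wrist view shows the fingers on the white scale, still centred on the strip (columns 248–315) and pressing at about 4 N. I'll carry on along the scale.

```bash
python3 -m handwheel '0.07 0 0 0 0 0 -1; 0.14 0 0 0 0 0 -1; 0.21 0 0 0 0 0 -1; 0.28 0 0 0 0 0 -1; 0.35 0 0 0 0 0 -1; 0.42 0 0 0 0 0 -1; 0.5 0 0 0 0 0 -1'
```

```text
time: 6.82
tool_pos: [565.7, 2.5, 26.7]
tcp_rot: [3.141, 0.0, -0.205]
contact_force: [-3.8, 0.4, 5.9]
grip_width: 0.2
finger_force: 2.5
```

```bash
python3 -m handwheel '0.07 0 0 0 0 0 -1; 0.14 0 0 0 0 0 -1; 0.21 0 0 0 0 0 -1; 0.28 0 0 0 0 0 -1; 0.35 0 0 0 0 0 -1; 0.42 0 0 0 0 0 -1; 0.5 0 0 0 0 0 -1'
python3 - <<'E'
from h import *
for n in("wrist","top"):
    p=viewer.capture(n); save(p,n+"4")
    for t in("green_end","scale","orange_end","tray"):
        for q in viewer.cut_out(t,p)[:1]: print(n,t,round(q["score"],2),np.round(q["centre"]),np.round(hit(p,q["centre"],27),1),q["pixels"].sum())
E
```

```text
time: 7.4
tool_pos: [614.7, -7.6, 26.7]
tcp_rot: [3.141, 0.0, -0.205]
contact_force: [-4.2, 0.3, 5.0]
grip_width: 0.5
finger_force: 2.4
wrist scale 0.65 [280. 251.] [624.5  -9.3  27. ] 854
wrist orange_end 0.88 [281. 207.] [645.  -13.8  27. ] 5015
wrist tray 0.91 [195. 168.] [669.   18.1  27. ] 62969
top tray 0.67 [467. 254.] [ 415.5 -437.6   27. ] 1022
```

View pics/wrist4.png

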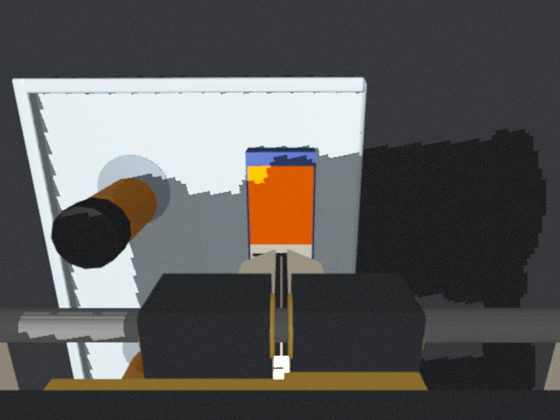

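The wrist view shows the whole orange end, centred at (281,207), which is about (645,-14). That is 30 mm ahead along the tool's x axis.

```bash
python3 -m handwheel '0.07 0 0 0 0 0 -1; 0.14 0 0 0 0 0 -1; 0.21 0 0 0 0 0 -1; 0.27 0 0 0 0 0 -1; 0.3 0 0 0 0 0 -1; 0.3 0 0 0 0 0 -1; 0.3 0 0 0 0 0 -1; 0.3 0 0 0 0 0 -1'
python3 - <<'E'
from h import *
p=viewer.capture("wrist"); save(p,"wrist5"); o=bot.get_obs(); print(o["tool_pos"],o["contact_force"])
E
```

```text
time: 8.57
tool_pos: [642.7, -13.4, 26.2]
tcp_rot: [3.141, 0.003, -0.205]
contact_force: [-2.6, 0.2, 5.5]
grip_width: 0.3
finger_force: 2.7
[642.71823579 -13.44248034  26.2395295 ] [-1.77756627  0.7169699   5.23291239]
```

View pics/wrist5.png

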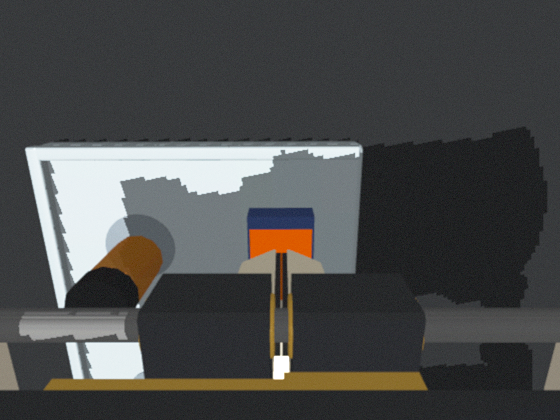

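The wrist view shows the fingertips on the orange end, with its tip at about row 229. They are centred across the strip and pressing at about 5 N, so I'll hand in.

```bash
python3 -c "
from plant import bot
print(bot.close_job())"
```

```text
the job is handed in; nothing more can be done
None
```

I rubbed the strip down from the green end to the orange end in one continuous press of about 4–6 N. I handed the job in with the closed fingertips still pressing at about 5 N, close to the middle of the orange end; the hand-in gave no verdict.

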